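# Hold a spring-return purge valve open with its bayonet key

## Robot

A 6-joint arm with a two-finger parallel gripper is mounted at the origin on a cart in front of the work surface, level with it; the furniture and walls round the work are solid. World frame = base frame: x ahead of the robot, y to its left, z up, the work surface at z = 0. Lengths are in m, angles in degrees, forces in N, time in s.
With the tool pointing down it reaches from about 0.3 to 0.75 m from the base axis. Payload 8.5 kg.
Tool frame: the origin (TCP) lies between the finger pads; the fingertips stand 19 mm ahead of it and the grasp point (between the pads) is the TCP; z points along the fingers, y is the line along which they close (so a half turn about z gives the same grasp; the last joint's range is limited). The gripper opens to 85 mm and grips with 20 to 120 N. Pads are 22 mm wide; open, the fingers measure 114 mm over their backs; the gripper's body (76 mm by 85 mm) begins 54 mm behind the grasp point. The pads swing forward as they close: fully open they stand 13 mm farther back than shut.
Start: joints at [52.523, 21.807, 74.336, -0, 83.858, -12.336], TCP at [0.234, 0.498, 0.229] pointing down, gripper open.
Joint ranges: [-178.18, 178.18], [-50.72, 133.34], [12.68, 142.11], [-81.47, 261.47], [9.98, 163.14], [-165.26, 165.26]. Speed limits (degrees/s): [136.94, 136.94, 180, 180, 180, 180].

## Interface

Orientations are given as a 3x3 rotation matrix whose columns are the frame's x, y, z axes.
In Python, from rig import env, optics gives the robot as it stands.
- The arm moves only by the tool arm_command, never from a script. Its argument "commands" is one flat list of numbers, 7 for each row, row after row: the closure, from -1 (fully open) to 1 (shut), so that 0 is half open, then the shift along the tool's x, y, z as a fraction of full scale, then the turn, a rotation vector about the tool's x, y, z as a fraction of full scale. A call has 1 to 12 rows; each row is the pose to reach, as a shift and turn from the pose commanded when the call began, along the tool's axes at that moment; what a row does not reach only later rows make up. Full scale, the value 1, is 500 mm for a shift and 120 degrees for a turn. A row lasts 1/12 s, in which the tool goes at most 41.7 mm and 7.16 degrees, less where a joint would pass 70% of its speed; a pose out of reach is approached as far as the arm can. A call with a number of a shift or a turn outside -1 to 1 is refused whole. A call with a gripper value outside its range is refused whole. The fingers move at their own pace and stop on an object; "newtons" is the grip in N (left out, the last holds). Time passes only in rows, so rows that repeat a pose let the fingers close. It gives the time, the measured TCP pose, the force, the opening and the grip force at its end, in the units of the state.
- env.observe(): the state, without advancing time (a new reading comes with each control period).
- optics.get_image(name): name is "scene" or "top"; returns a dict with "image" (480x640x3 uint8, red, green, blue), "intrinsics" (3x3 intrinsics, pixels), "k1" (the pictures are not rectified: a ray, as slopes to the right and down, at radius r is drawn at 1 + k1 r^2 times it, then the intrinsics apply), "origin" and "orientation" of the camera in the world. Camera axes: x right, y down, z forward; pixel columns grow to the right and rows downward; lengths in m; the calibration is good to about 2 mm. A picture is of the moment at which its call begins. There is no depth.
- env.close_job(): hands the job in; it is judged then, once.
The state is a dict: "time_s": time; "q": joint angles; "qvel": joint speeds; "joint_efforts": joint torques, N m; "position": TCP position; "tool_rot": TCP orientation; "ft_force": force on the tool from outside, world axes, zero at the start; "wrist_torque": the same for the moment, N m; "grip_width": finger opening in m; "gripper_force": force on a finger pad.
Only numpy, scipy, OpenCV 4.12 (cv2) and the standard library are available. Lean on these libraries where they do the work, as an engineer would, in place of code of your own. Each camera call takes 0.05 s, during which the arm holds its last target. There are 200 camera calls.

## Task

Take the bayonet key (the one with the tall flat wing) out of its stand, turn it so that its side lug faces the notch in the plate of the purge valve, push it in against the spring until it is fully home, then twist it a quarter turn clockwise (seen from above) to the stop. The valve springs back as soon as it is let go, so finish with the key still gripped in the valve, upright and held at the stop; leave the round plug in the stand and the glassware, the stopper and the tape where they are.

Things in the scene. Friction and masses are not known exactly. Their poses are not given: they have to be found in the camera images.
- key_grip (a point): bayonet key, 80 g, upright in one hole of the stand (either): point on its axis in the grey flat wing to pinch, 57 mm above its foot; z up, x towards the side lug. Wing 38 mm long along x, 12 mm thick along y, from 23 mm below this point to 20 above. Under it a steel flange, 46 mm across, its underside 27 mm below this point (rests on the stand), with a small tab on the rim over the lug
- key_lug (a point): middle of the key's side lug, on the stem below the flange: 10.5 mm out from the axis on the key's x side, 44 mm below key_grip; axes as key_grip. The stem is 14 mm across; the lug is 7 mm wide, 10 mm high and reaches 16 mm from the axis. Under it is a 9 mm pilot, whose foot lies 13 mm below this point
- valve_mouth (a point): centre of the keyhole at the top face of the valve's steel plate (64 mm square, 8 mm thick); z up, x towards the notch, on which side a small black index mark lies 30 mm out. Hole 17 mm across, with one notch 10 mm wide reaching 17.5 mm from the axis. Low screw heads at the corners, 38 mm from the axis
- valve: purge valve, fixed: aluminium block with brass hose stubs on two sides, plate top 60 mm above the worktop; origin under valve_mouth, on the worktop. The key's foot meets the spring 21 mm down (key_grip 36 mm above valve_mouth); 9 mm more and the flange meets the plate (27 mm). Pushed more than 5 mm the lug is under the plate and the key can turn clockwise; the plate then keeps it down
- valve_push (a joint): how far the valve's rotor is pushed down, m: 0 at rest, 0.009 with the key's flange on the plate; spring of 2.5 N at rest and 7 N at 0.009
- valve_turn (a joint): turn of the valve's rotor, rad: 0 at rest (lug of the key at the notch), grows clockwise seen from above to the stop at 1.5; it turns with the key's lug with about 0.1 rad of play, against a return spring of 0.02 N m at 0 and 0.09 N m at the stop
- stand: grey block 70 x 170 x 38 mm, fixed to the worktop, with two holes 37 mm across, 47.5 mm from its middle along its y; one holds the key, the other the round plug. Origin: centre of its underside. Between stand and valve, farther back, stands a tall titrator (its front at x = 0.58, y from -0.07 to 0.17): carry the key past it on the robot's side, x below 0.47
- plug: plain round plug in the other hole of the stand, flange 46 mm across and a low round head 38 mm across, its top 17 mm above the stand; leave it. Origin: the foot of its stem, on the axis, 30 mm below the flange
- glass_beaker: small glass beaker, 52 x 54 x 58 mm; leave it. Origin: centre of its underside
- weigh_bottle: glass weighing bottle with knobbed lid, 39 mm across, 59 mm high; leave it. Origin: centre of its underside
- stopper: red rubber stopper, 33 mm across, 28 mm high; leave it. Origin: centre of its underside
- vial_4: small glass vial, 22 mm across, 43 mm high; leave it. Origin: centre of its underside
- vial_5: small glass vial, 22 mm across, 43 mm high; leave it. Origin: centre of its underside
- tape_roll: roll of tape lying flat, 68 mm across, 19 mm high; leave it. Origin: centre of its underside
Things that resemble listed ones, but are neither listed nor needed, are in the scene too. What is shaped like the part that bears key_grip but purple is not meant.

How it is judged:
By the outcome, as a careful person would: the job done as asked, in the order asked, and still so for the second after the job is handed in, while the arm keeps its last pose, push and grip.
It also fails if it takes over 45 s, if anything falls off the work surface, if the arm or the gripper's body presses on something with over 40 N, if the wrist force passes 120 N, or if a joint passes its speed limit or range.

## Working session

There is one attempt and no reset: what is moved stays moved. The work goes in short steps, Python scripts to look and compute and a tool call to move; the robot and the scene stay as the last step left them, time stands still between calls to the robot, and variables do not carry over. Pictures are saved under pics/ and viewed, at most 10 in all, crops included, and the job is handed in when it is done.

Besides the shell and the picture viewer there is one more tool, called after "Emit:" by a JSON object that holds its "name" and its "arguments", one argument or row to a line. arm_command: Moves the arm, as the interface text tells. Shift numbers are shares of 500 mm and turn numbers shares of 120 degrees, none past 1 either way. Its arguments: {"type":"object","properties":{"commands":{"type":"array","items":{"type":"number"}},"newtons":{"type":"number"}},"required":["commands"]}

```bash
mkdir -p pics; ls
python3 - <<'E'
from rig import env, optics
import cv2
for n in("scene","top"):
    d=optics.get_image(n); cv2.imwrite(f"pics/{n}0.png",d["image"][:,:,::-1])
    print(n,d["intrinsics"],d["k1"],d["origin"],d["orientation"])
print(env.observe())
E
```

```text
pics
scene [[449.61403194   0.         313.87627644]
 [  0.         449.61403194 243.49428937]
 [  0.           0.           1.        ]] -0.020058510439793655 [ 0.05775109 -0.72987333  0.60252871] [[ 0.85841849 -0.24712855  0.44949436]
 [-0.51288591 -0.3996653   0.75974712]
 [-0.0081079  -0.8827203  -0.46982883]]
top [[525.27884836   0.         315.78528571]
 [  0.         525.27884836 237.41201425]
 [  0.           0.           1.        ]] -0.031472460996200984 [-0.10226725  0.21777485  1.3997868 ] [[-0.18140612 -0.88571505  0.42731799]
 [-0.98336694  0.15939442 -0.08707975]
 [ 0.00901574 -0.43600719 -0.89989802]]
{'time_s': 0.1, 'q': array([ 5.25230368e+01,  2.18373274e+01,  7.43787655e+01,  1.70225852e-03,
        8.38561790e+01, -1.23360584e+01]), 'qvel': array([ 0.08968714, -0.02086644, -0.03772427, -0.07031044, -0.08747903,
       -0.01380852]), 'joint_efforts': array([ 4.47029073e-03, -4.49222660e+01, -2.31656313e+01, -1.06760317e-04,
        3.67593297e-03, -3.94540336e-05]), 'position': array([0.23350585, 0.49769292, 0.22798135]), 'tool_rot': array([[-9.05264245e-01,  4.24848232e-01, -7.90920614e-04],
       [ 4.24848864e-01,  9.05263761e-01, -9.83057192e-04],
       [ 2.98341659e-04, -1.22594825e-03, -9.99999204e-01]]), 'ft_force': array([-0.50707817,  0.20020618,  0.31850408]), 'wrist_torque': array([ 0.00697079, -0.02494224,  0.00301373]), 'gripper_force': 0.0, 'grip_width': 0.08587339504019834}
```

View pics/scene0.png

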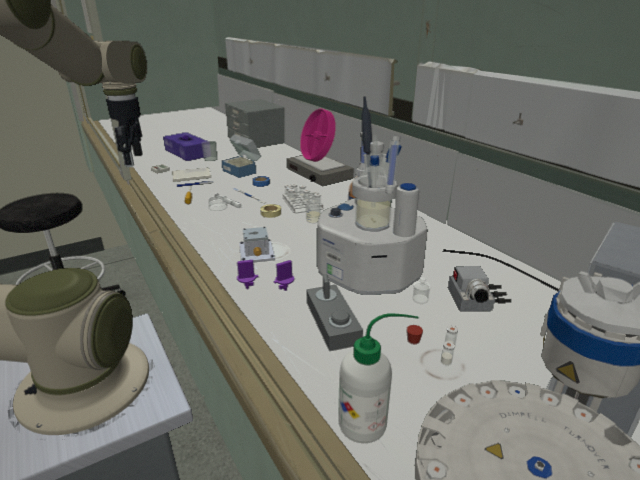

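View pics/top0.png

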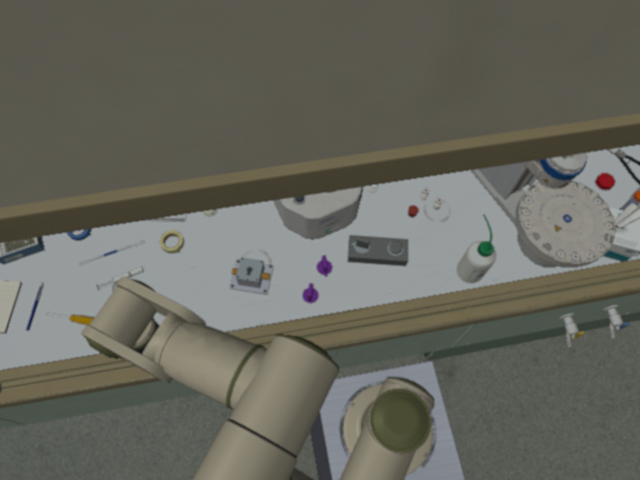

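The scene picture shows the stand at about (333,315): the grey key is in its far hole at (325,285) and the round plug in the near hole at (340,311). The valve is at (256,245). Two purple look-alikes stand on the worktop at (246,272) and (285,275). In the top view the stand is at (378,249), the valve at (250,273) and the purple pair at (324,265) and (310,292). The grey key in the stand fits the description, so I'll enlarge it and the valve.

```bash
cat > h.py <<'E'
import numpy as np, cv2
from rig import env, optics
def cam(n): return optics.get_image(n)
def dist(d): return np.array([d["k1"],0,0,0,0.])
def ray(d,uv):
    p=cv2.undistortPoints(np.array([[uv]],float),d["intrinsics"],dist(d))[0,0]
    r=d["orientation"]@np.array([p[0],p[1],1]); return r/np.linalg.norm(r)
def onz(d,uv,z):
    r=ray(d,uv); o=np.array(d["origin"]); return o+r*(z-o[2])/r[2]
def proj(d,P):
    R=np.array(d["orientation"]).T; t=-R@np.array(d["origin"])
    return cv2.projectPoints(np.atleast_2d(np.array(P,float)),cv2.Rodrigues(R)[0],t,d["intrinsics"],dist(d))[0][:,0]
E
python3 - <<'E'
from h import *
s=cam("scene");t=cam("top")
def crop(d,x,y,w,h,k): return cv2.resize(d["image"][y:y+h,x:x+w,::-1],None,fx=k,fy=k,interpolation=cv2.INTER_CUBIC)
a=np.hstack([crop(s,230,220,50,50,6),crop(s,300,260,66,50,6)])
b=np.hstack([crop(t,226,248,50,50,6),crop(t,345,228,66,50,6)])
cv2.imwrite("pics/c1.png",np.vstack([a,b]))
print(onz(s,(325,270),.09),onz(t,(363,243),.09), onz(s,(256,232),.06), onz(t,(250,270),.06))
E
```

```text
[ 0.50557654 -0.01960457  0.09      ] [ 0.47975426 -0.03411129  0.09      ] [0.47755874 0.28659863 0.06      ] [0.4680487  0.28424725 0.06      ]
```

View pics/c1.png

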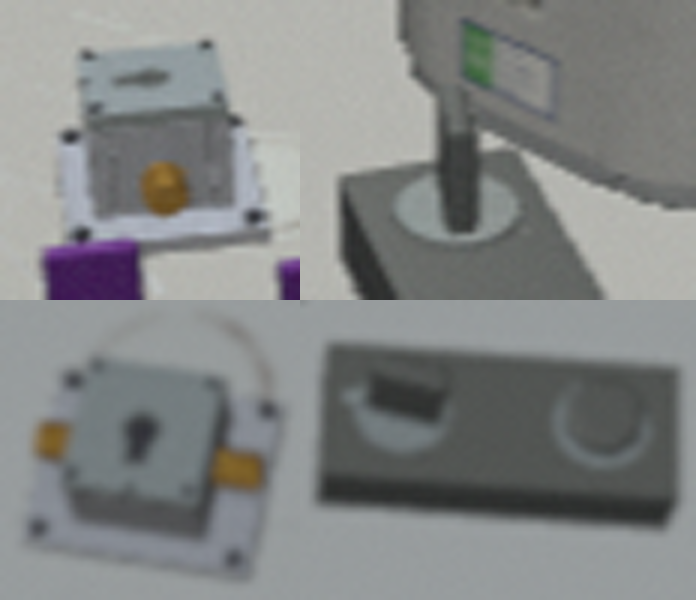

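The crop shows the following:
- **Key:** it stands in the +y hole of the stand. Its wing is grey and tall, and its flange tab is at the upper left in the top view, near (403,243) in the image, pointing towards +y.
- **Plug:** the round plug in the other hole is low and has no wing.
- **Valve:** the keyhole's notch points down in the top view, towards the robot, and left in the scene view. The index mark is near (247.5,279) in the top view.

Next I'll cast these points onto their planes.

Run:
```python
from h import *
s=cam("scene");t=cam("top")
f=lambda ox,oy,p:((p[0]+.5)/6-.5+ox,(p[1]+.5)/6-.5+oy)
np.set_printoptions(precision=4,suppress=True)
def cl(d,ox,oy,pts,z,n):
    P=np.array([onz(d,f(ox,oy,p),z) for p in pts]); print(n,"\n",P[:,:2],"mean",P.mean(0)[:2]); return P
cl(s,230,220,[(85,58),(207,43),(222,108),(95,107)],.061,"screws scene")
cl(t,226,248,[(98,65),(222,85),(196,192),(73,185)],.061,"screws top")
cl(s,230,220,[(155,76),(120,80)],.06,"hole,notch scene")
cl(t,226,248,[(142,122),(136,152),(130,188)],.06,"hole,notch,index top")
cl(t,345,228,[(30,45),(380,70),(368,210)],.038,"stand top corners (3rd is base?)")
cl(t,345,228,[(78,57),(150,77),(145,92),(68,72)],.085,"wing top")
cl(t,345,228,[(49,94)],.042,"tab top")
# flange ellipse in scene: bright pixels
for d,(x,y,w,h),n in((s,(313,286,32,18),"flange scene"),):
    g=cv2.cvtColor(d["image"],cv2.COLOR_RGB2GRAY)[y:y+h,x:x+w]
    m=(g>125).astype(np.uint8); 
    c=max(cv2.findContours(m,0,2)[0],key=cv2.contourArea); e=cv2.fitEllipse(cv2.convexHull(c)); print(n,e)
    u=(e[0][0]+x,e[0][1]+y); print(onz(d,u,.042))
# dump luminance in top around key
g=cv2.cvtColor(t["image"],cv2.COLOR_RGB2GRAY); print(g[233:256,344:374])
```

```text
screws scene 
 [[0.4552 0.3179]
 [0.5093 0.3027]
 [0.4869 0.2398]
 [0.4397 0.2701]] mean [0.4728 0.2826]
screws top 
 [[0.5061 0.3018]
 [0.4859 0.2468]
 [0.4357 0.2657]
 [0.4489 0.3203]] mean [0.4691 0.2836]
hole,notch scene 
 [[0.4756 0.286 ]
 [0.4605 0.2907]] mean [0.4681 0.2884]
hole,notch,index top 
 [[0.4746 0.2855]
 [0.4603 0.2901]
 [0.4433 0.295 ]] mean [0.4594 0.2902]
stand top corners (3rd is base?) 
 [[ 0.5344 -0.0115]
 [ 0.4915 -0.1744]
 [ 0.4217 -0.1501]] mean [ 0.4825 -0.112 ]
wing top 
 [[ 0.5024 -0.0242]
 [ 0.4865 -0.0548]
 [ 0.4794 -0.0508]
 [ 0.4957 -0.018 ]] mean [ 0.491 -0.037]
tab top 
 [[ 0.5055 -0.0143]] mean [ 0.5055 -0.0143]
flange scene ((12.521295547485352, 8.001523971557617), (11.148441314697266, 19.81474494934082), 91.49567413330078)
[ 0.4949 -0.039   0.042 ]
[[155 156 156 156 155 154 154 155 154 155 155 154 156 156 154 155 155 155
  155 156 156 156 156 156 155 155 155 156 155 155]
 [154 155 154 155 154 148 143 143 143 144 143 145 145 147 147 150 150 151
  151 153 155 156 156 155 155 155 155 155 156 155]
 [155 156 156 155 150 130 113 107 111 114 114 116 11
[... 1873 characters left out ...]
111 117 120 120 120 122
  121 120 122 121 118 112 104  93  86  83  85  84]
 [155 155 153 138 108  86  82  82  85  83  85  90 100 108 115 118 119 119
  119 120 120 119 114 105  94  86  84  83  84  84]
 [154 156 152 136 107  86  82  84  83  83  83  85  88  93 100 105 111 113
  114 114 111 105 100  93  87  85  83  83  84  84]
 [155 154 153 136 107  87  84  84  84  83  85  85  83  85  86  90  95  99
  100  97  92  89  86  84  85  84  84  84  85  84]
 [156 155 152 136 108  88  83  83  85  86  84  85  83  83  82  83  84  87
   87  86  83  80  84  84  84  84  84  84  85  85]
 [156 156 152 134 105  86  83  84  84  85  85  85  85  84  84  85  83  85
   82  86  83  84  84  85  84  85  86  84  84  83]]
```

The measurements agree with each other:
- **Key axis:** about (0.492,-0.038). The stand geometry gives (0.491,-0.038). Its lug yaw is about 62°, and tab and wing agree.
- **Valve mouth:** about (0.472,0.285), with the notch yaw about 162°.

The grip will have tool y at -28°. The first move goes over the key, staying high.

Emit:
{"name": "arm_command", "arguments": {
  "commands": [0, -0.923, -0.75, 0, 0, 0, 0.774, 0, -0.923, -0.75, 0, 0, 0, 0.774, 0, -0.923, -0.75, 0, 0, 0, 0.774, 0, -0.923, -0.75, 0, 0, 0, 0.774, 0, -0.923, -0.75, 0, 0, 0, 0.774, 0, -0.923, -0.75, 0, 0, 0, 0.774, 0, -0.923, -0.75, 0, 0, 0, 0.774, 0, -0.923, -0.75, 0, 0, 0, 0.774, 0, -0.923, -0.75, 0, 0, 0, 0.774, 0, -0.923, -0.75, 0, 0, 0, 0.774, 0, -0.923, -0.75, 0, 0, 0, 0.774, 0, -0.923, -0.75, 0, 0, 0, 0.774],
  "newtons": 40
}}

```text
time_s: 1.3
position: [0.4514, 0.0455, 0.2287]
tool_rot: [[0.366, 0.931, 0.0], [0.931, -0.366, -0.0], [0.0, 0.0, -1.0]]
ft_force: [1.5, 0.8, 1.1]
grip_width: 0.043
gripper_force: 0.0
```

```bash
cat >> h.py <<'E'
def go(P,yang,st=None):
    "fractions for world target P with tool down and tool y at angle yang (deg)"
    st=st or env.observe(); R=np.array(st["tool_rot"]); a=np.radians(yang)
    y=np.array([np.cos(a),np.sin(a),0]); z=np.array([0,0,-1.]); T=np.c_[np.cross(y,z),y,z]
    d=R.T@(np.array(P)-st["position"])/.5; r=cv2.Rodrigues(R.T@T)[0].ravel()*180/np.pi/120
    print(np.round(d,4),np.round(r,4), "yang",np.degrees(np.arctan2(R[1,1],R[0,1])).round(2))
def ang(v): return np.degrees(np.arctan2(v[1],v[0]))
E
python3 - <<'E'
from h import *
t=cam("top"); 
a=onz(t,(357,240),.085);b=onz(t,(367,242.55),.085);print("wing edge yaw",ang((a-b)[:2]))
go((.492,-.038,.13),-28);go((.492,-.038,.066),-28)
E
```

```text
wing edge yaw 63.863439567457526
[-0.1156  0.1272  0.1974] [0.0014 0.0009 0.0486] yang -22.17
[-0.1154  0.1269  0.3254] [0.0014 0.0009 0.0486] yang -22.17
```

Emit:
{"name": "arm_command", "arguments": {
  "commands": [0, -0.116, 0.127, 0.1, 0, 0, 0.041, 0, -0.116, 0.127, 0.197, 0, 0, 0.041, 0, -0.116, 0.127, 0.197, 0, 0, 0.041, 0, -0.116, 0.127, 0.197, 0, 0, 0.041, 0, -0.116, 0.127, 0.26, 0, 0, 0.041, 0, -0.116, 0.127, 0.29, 0, 0, 0.041, 0, -0.116, 0.127, 0.31, 0, 0, 0.041, 0, -0.116, 0.127, 0.324, 0, 0, 0.041, 0, -0.116, 0.127, 0.324, 0, 0, 0.041, 0, -0.116, 0.127, 0.324, 0, 0, 0.041]
}}

```text
time_s: 2.18
position: [0.4897, -0.0291, 0.0673]
tool_rot: [[0.438, 0.899, 0.001], [0.899, -0.438, -0.0], [0.0, 0.001, -1.0]]
ft_force: [0.5, -0.1, 0.5]
grip_width: 0.0426
gripper_force: 0.0
```

Run:
```python
from h import *
s=cam("scene");t=cam("top")
c=lambda d,x,y,w,h,k: cv2.resize(d["image"][y:y+h,x:x+w,::-1],None,fx=k,fy=k,interpolation=cv2.INTER_CUBIC)
cv2.imwrite("pics/g1.png",np.hstack([c(s,295,240,66,66,6),c(t,330,210,66,66,6)]))
st=env.observe();print(st["position"],st["ft_force"],st["grip_width"],proj(s,st["position"]),proj(t,st["position"]))
```

```text
[ 0.48985861 -0.02928444  0.06753368] [0.41780271 0.22836404 1.1404794 ] 0.042927566589900025 [[321.20637497 282.78393523]] [[359.81149569 243.48443838]]
```

View pics/g1.png

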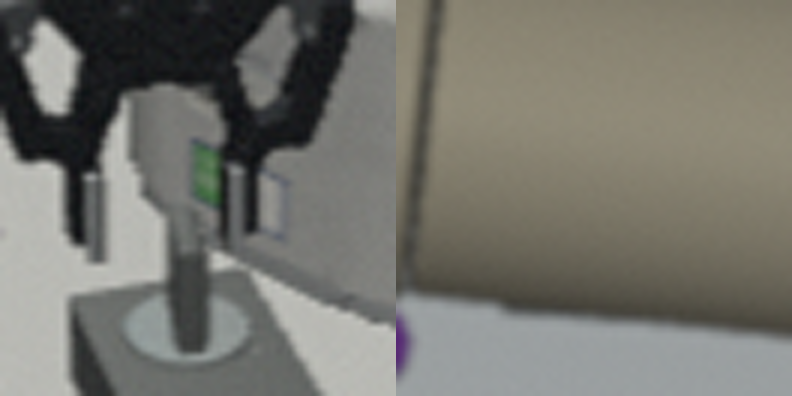

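The scene crop (top view blocked by the arm) shows the wing at crop (188,280) between the pads at x=103 and 228, with no contact. The pads sit about 8 mm off-centre because the last call began while the arm was still lagging. I'll centre them, then close.

Emit:
{"name": "arm_command", "arguments": {
  "commands": [0, -0.0137, 0.014, 0, 0, 0, 0, 0, -0.0137, 0.014, 0, 0, 0, 0, 0, -0.0137, 0.014, 0, 0, 0, 0, 1, -0.0137, 0.014, 0, 0, 0, 0, 1, -0.0137, 0.014, 0, 0, 0, 0, 1, -0.0137, 0.014, 0, 0, 0, 0, 1, -0.0137, 0.014, 0, 0, 0, 0, 1, -0.0137, 0.014, 0, 0, 0, 0],
  "newtons": 50
}}

```text
time_s: 2.95
position: [0.4927, -0.0386, 0.0666]
tool_rot: [[0.438, 0.899, 0.0], [0.899, -0.438, -0.0], [-0.0, 0.0, -1.0]]
ft_force: [-0.3, 0.4, 1.4]
grip_width: 0.0105
gripper_force: 52.6
```

Run:
```python
from h import *
s=cam("scene")
c=lambda d,x,y,w,h,k: cv2.resize(d["image"][y:y+h,x:x+w,::-1],None,fx=k,fy=k,interpolation=cv2.INTER_CUBIC)
st=env.observe();R=np.array(st["tool_rot"]);p=st["position"]
im=c(s,295,240,66,66,8)
for q in (p,p+R@[0,.0,.019],p+R@[.019,0,-.02],p+R@[-.019,0,-.02]):
    u=proj(s,q)[0]; cv2.circle(im,(int((u[0]-295+.5)*8),int((u[1]-240+.5)*8)),3,(0,0,255),-1)
cv2.imwrite("pics/g2.png",im)
print(p,st["ft_force"],st["grip_width"],st["gripper_force"],ang(R[:2,1]))
```

```text
[ 0.49267581 -0.038583    0.06659074] [-0.82509249 -0.2405726   1.21004532] 0.01064039816297054 52.62325823307037 -25.99781815175394
```

View pics/g2.png

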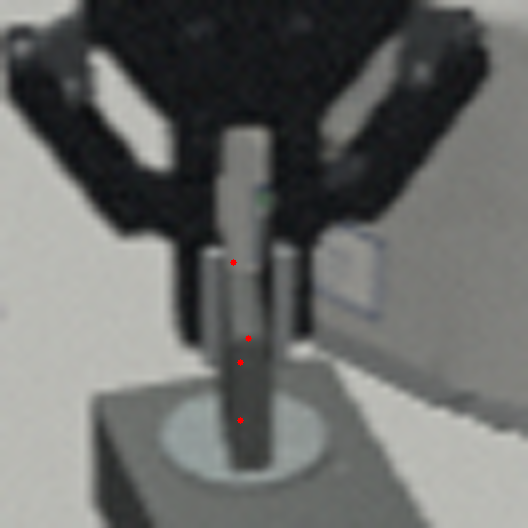

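The crop shows the key gripped: the pads are on the wing at crop x 222 and 275, and the wing top is at y=340, where predicted. The pads end at about y=360, roughly 20 mm above the flange, so the grip is shallow. I'll re-grip 8 mm lower.

Emit:
{"name": "arm_command", "arguments": {
  "commands": [0.4, 0, 0, 0, 0, 0, 0, 0.4, 0, 0, 0, 0, 0, 0, 0.4, 0, 0, 0.004, 0, 0, 0, 0.4, 0, 0, 0.008, 0, 0, 0, 0.4, 0, 0, 0.012, 0, 0, 0, 0.4, 0, 0, 0.016, 0, 0, 0, 0.4, 0, 0, 0.016, 0, 0, 0]
}}

```text
time_s: 3.58
position: [0.4924, -0.0385, 0.058]
tool_rot: [[0.438, 0.899, -0.001], [0.899, -0.438, 0.0], [-0.0, -0.001, -1.0]]
ft_force: [-0.6, -0.4, -1.4]
grip_width: 0.0255
gripper_force: 0.0
```

Emit:
{"name": "arm_command", "arguments": {
  "commands": [1, 0, 0, 0, 0, 0, 0, 1, 0, 0, 0, 0, 0, 0, 1, 0, 0, 0, 0, 0, 0, 1, 0, 0, 0, 0, 0, 0, 1, 0, 0, 0, 0, 0, 0],
  "newtons": 60
}}

```text
time_s: 4.0
position: [0.4927, -0.0386, 0.0585]
tool_rot: [[0.438, 0.899, 0.0], [0.899, -0.438, -0.0], [0.0, 0.0, -1.0]]
ft_force: [0.3, -0.3, -0.2]
grip_width: 0.0112
gripper_force: 58.9
```

Emit:
{"name": "arm_command", "arguments": {
  "commands": [1, 0, 0, -0.05, 0, 0, 0, 1, 0, 0, -0.12, 0, 0, 0, 1, 0, 0, -0.2, 0, 0, 0, 1, 0, 0, -0.28, 0, 0, 0, 1, -0.046, -0.095, -0.28, 0, 0, 0, 1, -0.046, -0.095, -0.28, 0, 0, -0.05, 1, 0.033, -0.156, -0.28, 0, 0, -0.1, 1, 0.113, -0.217, -0.28, 0, 0, -0.15, 1, 0.113, -0.217, -0.28, 0, 0, -0.2, 1, 0.113, -0.217, -0.28, 0, 0, -0.25, 1, 0.113, -0.217, -0.28, 0, 0, -0.25, 1, 0.113, -0.217, -0.28, 0, 0, -0.25]
}}

```text
time_s: 5.0
position: [0.4199, 0.0597, 0.1985]
tool_rot: [[-0.067, 0.998, 0.0], [0.998, 0.067, -0.0], [-0.0, 0.0, -1.0]]
ft_force: [-0.3, 0.1, -0.1]
grip_width: 0.0108
gripper_force: 58.9
```

Run:
```python
from h import *
st=env.observe(); print(st["position"],st["qvel"].round(1),st["grip_width"],st["ft_force"])
go((.472,.285,.2),72)
```

```text
[0.41989771 0.05972628 0.19854099] [-0.9  0.2 -0.2 -0.   0.   1. ] 0.01084064024068951 [-0.29546214  0.11473766 -0.11041964]
[ 0.4426  0.1341 -0.003 ] [-0.00e+00  1.00e-04 -5.68e-01] yang 3.84
```

Emit:
{"name": "arm_command", "arguments": {
  "commands": [1, 0.07, 0.022, 0, 0, 0, -0.06, 1, 0.14, 0.044, 0, 0, 0, -0.12, 1, 0.21, 0.066, 0, 0, 0, -0.18, 1, 0.28, 0.085, 0, 0, 0, -0.23, 1, 0.34, 0.103, 0, 0, 0, -0.285, 1, 0.39, 0.118, 0, 0, 0, -0.34, 1, 0.42, 0.128, 0, 0, 0, -0.4, 1, 0.443, 0.134, 0.03, 0, 0, -0.46, 1, 0.443, 0.134, 0.06, 0, 0, -0.52, 1, 0.443, 0.134, 0.097, 0, 0, -0.568, 1, 0.443, 0.134, 0.097, 0, 0, -0.568, 1, 0.443, 0.134, 0.097, 0, 0, -0.568]
}}

```text
time_s: 6.0
position: [0.4715, 0.2847, 0.1496]
tool_rot: [[-0.95, 0.312, -0.002], [0.312, 0.95, -0.001], [0.002, -0.001, -1.0]]
ft_force: [-0.2, 0.5, -0.2]
grip_width: 0.0105
gripper_force: 58.9
```

Run:
```python
from h import *
s=cam("scene");t=cam("top")
st=env.observe();R=np.array(st["tool_rot"]);p=st["position"]
kg=p-R@[0,0,.0065]; yx=R@[-1,0,0]  # key x: 90deg ccw of tool y
print(p,ang(R[:2,1]),"keyx",ang(yx[:2]),st["ft_force"])
def draw(d,x,y,w,h,k):
    im=cv2.resize(d["image"][y:y+h,x:x+w,::-1],None,fx=k,fy=k,interpolation=cv2.INTER_CUBIC)
    z=np.array([0,0,1.])
    foot=kg-z*.057; fl=[kg-z*.027+.023*(yx*np.cos(a)+R[:,1]*np.sin(a)) for a in np.linspace(0,6.28,13)]
    lug=kg-z*.044+yx*.016
    a=np.radians(162);n=np.array([np.cos(a),np.sin(a),0]);m=np.array([.472,.285,.06])
    for q,c in [(foot,(0,0,255)),(lug,(0,255,255)),(m,(0,255,0)),(m+n*.0175,(0,255,0)),(m+n*.03,(255,0,0)),(kg+z*.02+yx*.019,(255,0,255)),(kg+z*.02-yx*.019,(255,0,255))]+[(f,(255,255,0)) for f in fl]:
        u=proj(d,q)[0]; cv2.circle(im,(int((u[0]-x+.5)*k),int((u[1]-y+.5)*k)),2,c,-1)
    return im
cv2.imwrite("pics/v1.png",np.hstack([draw(s,225,170,66,90,6),draw(t,215,225,66,90,6)]))
```

```text
[0.47205492 0.28509511 0.15102981] 71.87582507976056 keyx -18.124235662545754 [0.8878236  0.40958881 0.35514032]
```

View pics/v1.png

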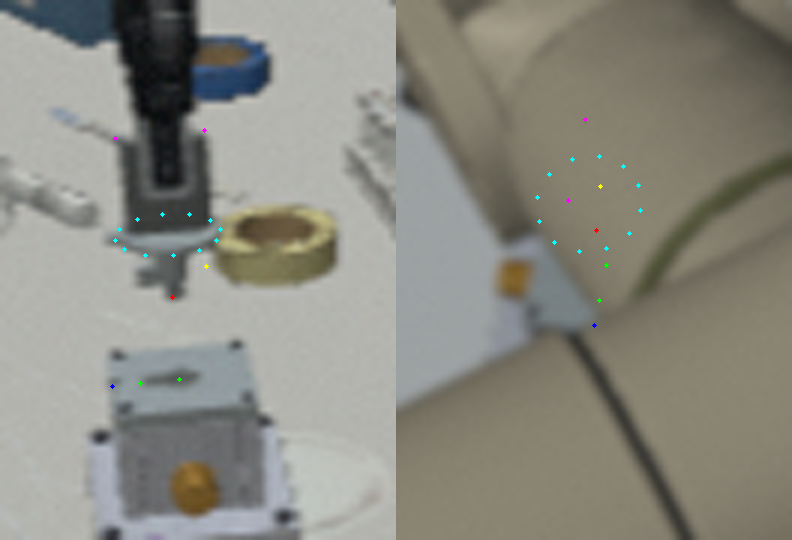

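In the scene crop the key hangs over the valve with its lug and tab to the left, the same side as the notch. (My drawn lug dot has the wrong sign.) The plate screws are at crop (117,356), (236,345), (249,404) and (125,408), and the hole centre is near (182,378). The key sits about 1 mm right of where it should be relative to the hole. I'll refine the mouth from the screw blobs.

Run:
```python
from h import *
np.set_printoptions(precision=4,suppress=True)
s=cam("scene"); g=cv2.cvtColor(s["image"],cv2.COLOR_RGB2GRAY).astype(float)
P=[]
for x,y in [(117,356),(236,345),(249,404),(125,408)]:
    u,v=x/6+225-.5,y/6+170-.5; i,j=round(u),round(v)
    w=g[j-2:j+3,i-2:i+3]; w=np.clip(np.median(w)-8-w,0,None); Y,X=np.mgrid[j-2:j+3,i-2:i+3]
    c=((X*w).sum()/w.sum(),(Y*w).sum()/w.sum()); P.append(onz(s,c,.0615)[:2]); print(c,P[-1])
P=np.array(P); print("mean",P.mean(0),"sides",[np.linalg.norm(P[i]-P[i-1]) for i in range(4)],"yaws",[ang(P[0]-P[1]),ang(P[3]-P[2]),ang(P[0]-P[3])+90,ang(P[1]-P[2])+90])
print(g[228:238,243:262].astype(int))
# key: silhouette columns of the wing and pilot
print(g[195:200,240:264].astype(int)); print(g[214:220,246:262].astype(int))
st=env.observe();R=np.array(st["tool_rot"]);p=st["position"]
print(p,ang(R[:2,0]),proj(s,[p+[0,0,z] for z in (.012,.0065-.05,.0065-.055)]))
go((.4715,.286,.104),72)
```

```text
(np.float64(244.30872483221478), np.float64(228.84563758389262)) [0.4571 0.3184]
(np.float64(263.7894736842105), np.float64(227.19736842105263)) [0.507  0.2996]
(np.float64(265.8679245283019), np.float64(238.3490566037736)) [0.483  0.2359]
(np.float64(245.72413793103448), np.float64(238.80459770114942)) [0.4369 0.2614]
mean [0.471  0.2788] sides [np.float64(0.0605382964301402), np.float64(0.0532938759334161), np.float64(0.06808871138068731), np.float64(0.05270453510105283)] yaws [np.float64(159.31045393034879), np.float64(151.06154750721146), np.float64(160.41803299425956), np.float64(159.3403869888672)]
[[150 125 150 166 168 167 161 159 159 158 155 155 154 155 152 153 153 153
  152]
 [134  87 106 139 150 153 151 151 149 152 153 154 151 152 153 151 151 154
  151]
 [159 148 150 150 152 153 155 153 152 152 154 153 152 152 156 153 152 153
  154]
 [162 156 153 155 151 153 155 153 151 149 140 129 128 135 146 151 154 152
  153]
 [159 153 153 154 150 145 139 129 123 115 102  95  96 100 105 133 152 153
  152]
 [129 120 144 153 151 136 112  99 101  96  94  92  96 100 118 143 152 154
  153]
 [
[... 696 characters left out ...]
 81
   59  80 152 179 180 181]
 [178 179 180 181 179 128  71  60  78  93  67  25  18  23  24  42  78  79
   61  82 153 181 182 180]]
[[178 154 114  97  96  93  93  94  83  80 126 166 180 179 157 123]
 [178 153 113  90  90  90  92  93  83  80 130 169 180 179 178 150]
 [179 156 114  94  93 103  97  91  83  91 150 177 181 180 181 179]
 [181 178 151 137 145 164 131  85  77 106 159 179 182 177 182 181]
 [178 180 176 178 179 178 144  97  86 130 168 180 181 180 178 180]
 [180 180 180 177 181 179 159 129 125 159 179 179 180 180 177 178]]
[0.4721 0.2852 0.1512] 161.9313639674454 [[251.5623 197.0663]
 [253.088  216.5796]
 [253.2224 218.296 ]]
[0.0017 0.0011 0.0944] [ 0.0006  0.0008 -0.0006] yang 71.93
```

Emit:
{"name": "arm_command", "arguments": {
  "commands": [1, 0.0008, 0.0012, 0.03, 0, 0, 0, 1, 0.0008, 0.0012, 0.05, 0, 0, 0, 1, 0.0008, 0.0012, 0.07, 0, 0, 0, 1, 0.0008, 0.0012, 0.082, 0, 0, 0, 1, 0.0008, 0.0012, 0.09, 0, 0, 0, 1, 0.0008, 0.0012, 0.0945, 0, 0, 0, 1, 0.0008, 0.0012, 0.0945, 0, 0, 0, 1, 0.0008, 0.0012, 0.0945, 0, 0, 0]
}}

```text
time_s: 6.82
position: [0.4713, 0.2861, 0.103]
tool_rot: [[-0.952, 0.307, 0.0], [0.307, 0.952, 0.0], [-0.0, 0.0, -1.0]]
ft_force: [-0.1, -0.0, -1.0]
grip_width: 0.0109
gripper_force: 58.9
```

Run:
```python
from h import *
s=cam("scene")
st=env.observe();R=np.array(st["tool_rot"]);p=st["position"]
print(p,ang(R[:2,0]),st["ft_force"],st["wrist_torque"])
x,y,k=230,200,12
im=cv2.resize(s["image"][y:y+50,x:x+50,::-1],None,fx=k,fy=k,interpolation=cv2.INTER_CUBIC)
a=np.radians(161.5);n=np.array([np.cos(a),np.sin(a),0]);q=np.array([-n[1],n[0],0]);m=np.array([.4724,.286,.06])
for b in np.linspace(0,6.28,13): 
    for c,r,zz in ((m,.0085,0),(np.r_[p[:2],p[2]+.0065-.023],.023,0)):
        u=proj(s,c+r*(n*np.cos(b)+q*np.sin(b)))[0]; cv2.circle(im,(int((u[0]-x+.5)*k),int((u[1]-y+.5)*k)),2,(0,0,255) if r<.01 else (255,255,0),-1)
u=proj(s,m+n*.03)[0]; cv2.circle(im,(int((u[0]-x+.5)*k),int((u[1]-y+.5)*k)),2,(255,0,255),-1)
cv2.imwrite("pics/v2.png",im)
```

```text
[0.47134303 0.28615564 0.10317815] 162.15214535901004 [ 0.77168607  0.18602704 -0.66349241] [-0.01787746  0.02363945  0.02112679]
```

View pics/v2.png

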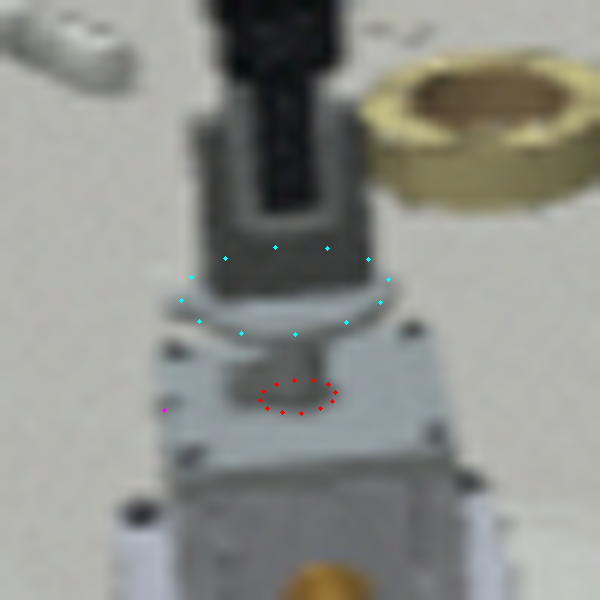

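The crop shows the stem at crop x 262–325 just above the hole, which is centred near x 303, with the lug over the notch side. The key is about 1 mm too far left, so I'll nudge it right and lower it gently, watching the force.

Emit:
{"name": "arm_command", "arguments": {
  "commands": [1, -0.0016, 0, 0, 0, 0, 0, 1, -0.0016, 0, 0.003, 0, 0, 0, 1, -0.0016, 0, 0.006, 0, 0, 0, 1, -0.0016, 0, 0.009, 0, 0, 0, 1, -0.0016, 0, 0.012, 0, 0, 0, 1, -0.0016, 0, 0.015, 0, 0, 0, 1, -0.0016, 0, 0.018, 0, 0, 0, 1, -0.0016, 0, 0.018, 0, 0, 0, 1, -0.0016, 0, 0.018, 0, 0, 0]
}}

```text
time_s: 7.62
position: [0.4718, 0.2858, 0.0937]
tool_rot: [[-0.952, 0.306, -0.0], [0.306, 0.952, -0.0], [0.0, -0.0, -1.0]]
ft_force: [-0.1, -0.1, -0.5]
grip_width: 0.0104
gripper_force: 58.9
```

Emit:
{"name": "arm_command", "arguments": {
  "commands": [1, 0, 0, 0.004, 0, 0, 0, 1, 0, 0, 0.008, 0, 0, 0, 1, 0, 0, 0.012, 0, 0, 0, 1, 0, 0, 0.016, 0, 0, 0, 1, 0, 0, 0.02, 0, 0, 0, 1, 0, 0, 0.024, 0, 0, 0, 1, 0, 0, 0.024, 0, 0, 0, 1, 0, 0, 0.024, 0, 0, 0]
}}

```text
time_s: 8.28
position: [0.472, 0.2858, 0.0819]
tool_rot: [[-0.952, 0.306, 0.0], [0.306, 0.952, 0.0], [-0.0, 0.0, -1.0]]
ft_force: [-0.6, -0.4, 3.6]
grip_width: 0.0108
gripper_force: 59.7
```

Emit:
{"name": "arm_command", "arguments": {
  "commands": [1, 0, 0, 0.002, 0, 0, 0, 1, 0, 0, 0.003, 0, 0, 0, 1, 0, 0, 0.004, 0, 0, 0, 1, 0, 0, 0.004, 0, 0, 0, 1, 0, 0, 0.004, 0, 0, 0]
}}

```text
time_s: 8.7
position: [0.472, 0.2859, 0.0805]
tool_rot: [[-0.952, 0.306, 0.001], [0.306, 0.952, 0.0], [-0.001, 0.0, -1.0]]
ft_force: [-2.5, -2.6, 9.4]
grip_width: 0.0108
gripper_force: 60.4
```

Emit:
{"name": "arm_command", "arguments": {
  "commands": [1, 0, 0, 0.001, 0, 0, 0, 1, 0, 0, 0.002, 0, 0, 0, 1, 0, 0, 0.002, 0, 0, 0, 1, 0, 0, 0.002, 0, 0, 0]
}}

```text
time_s: 9.03
position: [0.4721, 0.2858, 0.0805]
tool_rot: [[-0.952, 0.306, 0.002], [0.306, 0.952, 0.0], [-0.001, 0.001, -1.0]]
ft_force: [-5.3, -3.1, 18.4]
grip_width: 0.0108
gripper_force: 61.7
```

The flange is on the plate: z stopped at 0.0805 as predicted and the force rose. Now I'll twist clockwise.

Emit:
{"name": "arm_command", "arguments": {
  "commands": [1, 0, 0, 0, 0, 0, 0.06, 1, 0, 0, 0, 0, 0, 0.12, 1, 0, 0, 0, 0, 0, 0.18, 1, 0, 0, 0, 0, 0, 0.24, 1, 0, 0, 0, 0, 0, 0.3, 1, 0, 0, 0, 0, 0, 0.36, 1, 0, 0, 0, 0, 0, 0.42, 1, 0, 0, 0, 0, 0, 0.48, 1, 0, 0, 0, 0, 0, 0.54, 1, 0, 0, 0, 0, 0, 0.6, 1, 0, 0, 0, 0, 0, 0.65, 1, 0, 0, 0, 0, 0, 0.65]
}}

```text
time_s: 10.03
position: [0.472, 0.2855, 0.0805]
tool_rot: [[0.107, 0.994, 0.001], [0.994, -0.107, -0.0], [-0.0, 0.001, -1.0]]
ft_force: [-4.3, -5.0, 19.9]
grip_width: 0.0108
gripper_force: 61.8
```

Run:
```python
from h import *
st=env.observe();R=np.array(st["tool_rot"]);print(st["position"],ang(R[:2,0]),R[:,2],st["ft_force"],st["wrist_torque"],st["gripper_force"],st["grip_width"],st["q"])
```

```text
[0.47195872 0.28554271 0.08054355] 83.8332754150518 [ 1.33061532e-03 -3.65500057e-04 -9.99999048e-01] [-4.30234927 -5.04802533 19.93139301] [-0.8820998   1.00377921 -0.02110763] 61.83729529380798 0.010826183133200095 [ 1.88972699e+01  3.05993800e+01  8.65151160e+01 -5.00287860e-02
  6.28201658e+01  2.50868129e+01]
```

Emit:
{"name": "arm_command", "arguments": {
  "commands": [1, 0, 0, 0, 0, 0, 0.03, 1, 0, 0, 0, 0, 0, 0.06, 1, 0, 0, 0, 0, 0, 0.09, 1, 0, 0, 0, 0, 0, 0.09, 1, 0, 0, 0, 0, 0, 0.09]
}}

```text
time_s: 10.45
position: [0.4717, 0.2857, 0.0805]
tool_rot: [[0.286, 0.958, 0.001], [0.958, -0.286, -0.0], [0.0, 0.001, -1.0]]
ft_force: [-6.7, -4.3, 19.8]
grip_width: 0.0106
gripper_force: 61.9
```

Run:
```python
from h import *
st=env.observe();R=np.array(st["tool_rot"]);print(ang(R[:2,0]),st["ft_force"],st["wrist_torque"],st["gripper_force"],st["joint_efforts"][5])
```

```text
73.35353935664534 [-6.72684407 -4.26051782 19.81445648] [-0.71877605  1.19220203 -0.02414041] 61.894152760505676 0.11611407855525613
```

Emit:
{"name": "arm_command", "arguments": {
  "commands": [1, 0, 0, 0, 0, 0, 0.02, 1, 0, 0, 0, 0, 0, 0.04, 1, 0, 0, 0, 0, 0, 0.04, 1, 0, 0, 0, 0, 0, 0.04]
}}

```text
time_s: 10.78
position: [0.4717, 0.2858, 0.0805]
tool_rot: [[0.366, 0.931, 0.001], [0.931, -0.366, 0.0], [0.001, 0.001, -1.0]]
ft_force: [-6.9, -3.4, 19.9]
grip_width: 0.0107
gripper_force: 61.9
```

Run:
```python
from h import *
st=env.observe();R=np.array(st["tool_rot"]);print(ang(R[:2,0]),st["ft_force"],st["wrist_torque"],st["gripper_force"],st["joint_efforts"][5])
```

```text
68.55947461121028 [-6.92866662 -3.40114707 19.87908183] [-0.60134829  1.22994566 -0.00388009] 61.91051959991455 0.07588601438328624
```

Emit:
{"name": "arm_command", "arguments": {
  "commands": [1, 0, 0, 0, 0, 0, 0.02, 1, 0, 0, 0, 0, 0, 0.04, 1, 0, 0, 0, 0, 0, 0.04, 1, 0, 0, 0, 0, 0, 0.04]
}}

```text
time_s: 11.12
position: [0.4716, 0.286, 0.0805]
tool_rot: [[0.442, 0.897, 0.001], [0.897, -0.442, 0.0], [0.001, 0.0, -1.0]]
ft_force: [-7.1, -2.9, 19.8]
grip_width: 0.0107
gripper_force: 61.9
```

Run:
```python
from h import *
st=env.observe();R=np.array(st["tool_rot"]);print(ang(R[:2,0]),st["ft_force"],st["wrist_torque"],st["gripper_force"],st["joint_efforts"][5])
s=cam("scene");x,y,k=230,200,12
cv2.imwrite("pics/v3.png",cv2.resize(s["image"][y:y+50,x:x+50,::-1],None,fx=k,fy=k,interpolation=cv2.INTER_CUBIC))
```

```text
63.75960983395241 [-7.06627923 -2.93369201 19.804461  ] [-0.45986597  1.2594132   0.02401662] 61.928985714912415 0.08695033611729741
```

View pics/v3.png

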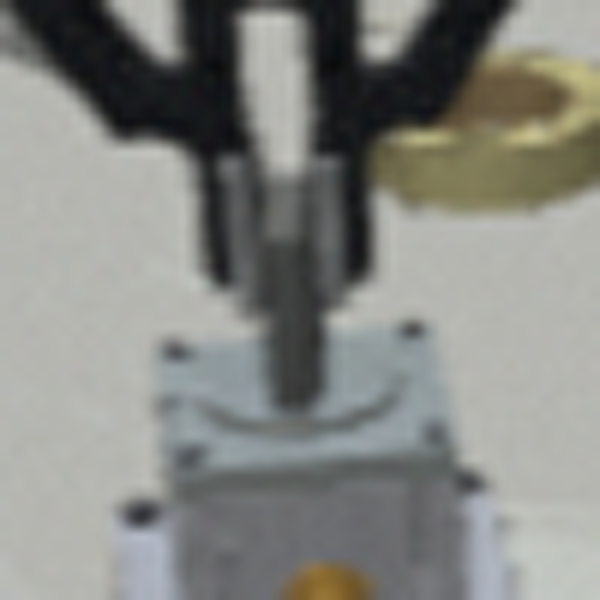

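The crop shows the flange flat on the plate and the wing turned with the pads, now nearly edge-on. The stop isn't felt yet, so I'll keep going in small steps.

Emit:
{"name": "arm_command", "arguments": {
  "commands": [1, 0, 0, 0, 0, 0, 0.02, 1, 0, 0, 0, 0, 0, 0.03, 1, 0, 0, 0, 0, 0, 0.03, 1, 0, 0, 0, 0, 0, 0.03]
}}

```text
time_s: 11.5
position: [0.4712, 0.2862, 0.0805]
tool_rot: [[0.497, 0.868, -0.0], [0.868, -0.497, 0.001], [0.001, -0.0, -1.0]]
ft_force: [-8.3, -2.0, 20.0]
grip_width: 0.0107
gripper_force: 62.1
```

Run:
```python
from h import *
st=env.observe();R=np.array(st["tool_rot"]);print(ang(R[:2,0]),st["ft_force"],st["wrist_torque"],st["gripper_force"],st["joint_efforts"][5])
```

```text
60.18318431871858 [-8.2596659  -2.03105249 20.04427078] [-0.2722139   1.55972518  0.06975693] 62.06438362598419 0.1716822199523449
```

Emit:
{"name": "arm_command", "arguments": {
  "commands": [1, 0, 0, 0, 0, 0, 0.015, 1, 0, 0, 0, 0, 0, 0.03, 1, 0, 0, 0, 0, 0, 0.03, 1, 0, 0, 0, 0, 0, 0.03]
}}

```text
time_s: 11.83
position: [0.4709, 0.2863, 0.0806]
tool_rot: [[0.55, 0.835, -0.001], [0.835, -0.55, 0.001], [0.0, -0.001, -1.0]]
ft_force: [-9.2, -1.4, 21.8]
grip_width: 0.0111
gripper_force: 62.3
```

Run:
```python
from h import *
st=env.observe();R=np.array(st["tool_rot"]);print(st["position"],ang(R[:2,0]),R[:,2],st["ft_force"],st["wrist_torque"],st["gripper_force"],st["joint_efforts"][5])
```

```text
[0.47091624 0.28627803 0.08055015] 56.599445056506696 [-6.23167219e-04  7.66239417e-04 -9.99999512e-01] [-9.21645798 -1.42363544 21.77184016] [-0.12253879  1.89218976  0.29482133] 62.25745975971222 0.3102489374577999
```

The torque rose steeply, from 0.02 to 0.07 to 0.29 N m, so the stop is reached. I'll let it settle and take one last look.

Emit:
{"name": "arm_command", "arguments": {
  "commands": [1, 0, 0, 0, 0, 0, 0.005, 1, 0, 0, 0, 0, 0, 0.005, 1, 0, 0, 0, 0, 0, 0.005, 1, 0, 0, 0, 0, 0, 0.005, 1, 0, 0, 0, 0, 0, 0.005, 1, 0, 0, 0, 0, 0, 0.005]
}}

```text
time_s: 12.33
position: [0.4709, 0.2863, 0.0805]
tool_rot: [[0.559, 0.829, -0.001], [0.829, -0.559, 0.001], [0.0, -0.001, -1.0]]
ft_force: [-10.6, -1.1, 22.1]
grip_width: 0.011
gripper_force: 62.3
```

Run:
```python
from h import *
st=env.observe();R=np.array(st["tool_rot"]);p=st["position"];print(p,ang(R[:2,0]),st["ft_force"],st["wrist_torque"],st["gripper_force"],st["joint_efforts"][5],st["grip_width"])
s=cam("scene");x,y,k=230,200,12
im=cv2.resize(s["image"][y:y+50,x:x+50,::-1],None,fx=k,fy=k,interpolation=cv2.INTER_CUBIC)
for a0,c in ((57,(0,0,255)),(68,(0,255,0))):   # top corners of the wing for two yaws
    a=np.radians(a0);n=np.array([np.cos(a),np.sin(a),0]);q=np.array([-n[1],n[0],0])
    for e in(-.019,.019):
        for f in(-.006,.006):
            for h in (.107,):
                u=proj(s,np.r_[p[:2],h]+e*n+f*q)[0]; cv2.circle(im,(int((u[0]-x+.5)*k),int((u[1]-y+.5)*k)),2,c,-1)
cv2.imwrite("pics/v4.png",im)
```

```text
[0.4708784  0.28631145 0.08054972] 56.01838047671395 [-10.55239013  -1.10890127  22.13088619] [-0.13681565  1.86247979  0.38740847] 62.32659101486206 0.3625915199518204 0.01096170758813427
```

View pics/v4.png

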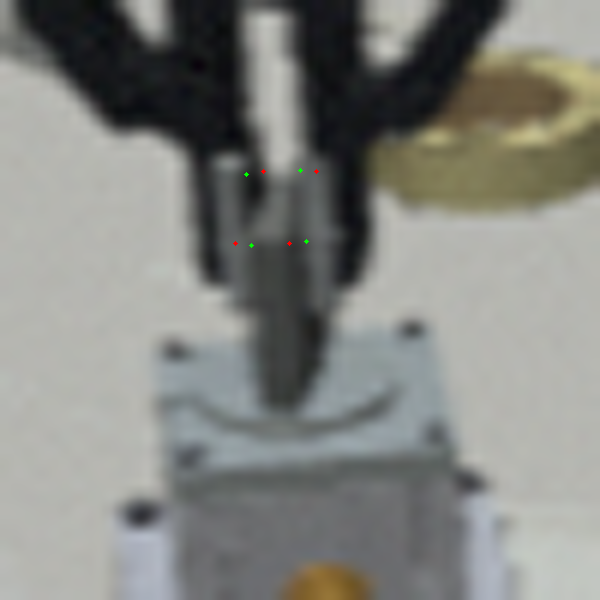

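The crop shows the key upright with its flange on the plate. The wing's near top edge is at crop x 248–305, which fits a key yaw of about 68°, the predicted stop (notch yaw minus 86° and the play). The torque against the stop is a steady 0.39 N m, so I'm handing in.

```bash
python3 -c "
from rig import env
print(env.close_job())"
```

```text
the job is handed in; nothing more can be done
None
```

I handed the job in at about 12 s, well under the 45 s limit: the key is fully home in the purge valve, turned clockwise to the stop and still gripped upright, and nothing else was touched.

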